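# Shut the two-leaf lid of the bottle container

## Robot

A 6-joint arm with a two-finger parallel gripper is mounted at the origin on the work surface. World frame = base frame: x ahead of the robot, y to its left, z up, the work surface at z = 0. Lengths are in mm, angles in rad, forces in N, time in s.
With the tool pointing down it reaches from about 350 to 775 mm from the base axis. Payload 5.5 kg.
Tool frame: the origin (TCP) lies at the very end of the fingers, on their centre line; the grasp point (between the pads) lies 19 mm behind it; z points along the fingers, y is the line along which they close (so a half turn about z gives the same grasp; the last joint's range is limited). The gripper opens to 85 mm and grips with 20 to 120 N. Pads are 22 mm wide; open, the fingers measure 114 mm over their backs; the gripper's body (76 mm by 85 mm) begins 54 mm behind the grasp point. The pads swing forward as they close: fully open they stand 13 mm farther back than shut.
Start: joints at [-1.264, 0.313, 0.046, 1.304, 0, 1.431], TCP at [248.449, -518.599, 231.323] pointing down, gripper open.
Joint ranges: [-2.76, 2.76], [-0.86, 1.69], [-1.03, 1.26], [-2.2, 2.34], [-1.47, 1.5], [-3.14, 3.14]. Speed limits (rad/s): [2.57, 2.57, 3.14, 3.14, 3.14, 3.14].

## Interface

Orientations are given as a rotation vector (axis times angle).
In Python, from rig import observe, camera, job_done gives the robot as it stands.
- The arm moves only by the shell command python3 -m inch 'ROWS' [FORCE]. ROWS is JSON, a list of rows, each a list of 7 numbers: the shift along the tool's x, y, z in m, then the turn, a rotation vector about the tool's x, y, z in degrees, then the finger opening in m, from 0 to 0.0854. In form: [[dx, dy, dz, rx, ry, rz, grip], ...]. A call has 1 to 8 rows; each row shifts and turns the commanded pose from where the row before left it, along the tool's axes as they then stand; what a row does not reach is not made up. A row lasts 1/12 s, in which the tool goes at most 41.7 mm and 7.16 degrees, less where a joint would pass 70% of its speed; a pose out of reach is approached as far as the arm can. A call with a gripper value outside its range is refused whole. The fingers move at their own pace and stop on an object; FORCE is the grip in N (left out, the last holds). Time passes only in rows, so rows that do not move let the fingers close. It gives the time, the measured TCP pose, the force, the opening and the grip force at its end, in the units of the state.
- observe(): the state, without advancing time (a new reading comes with each control period).
- camera(name): name is "scene" or "top"; returns a dict with "frame" (480x640x3 uint8, red, green, blue), "fx", "fy", "cx", "cy" (pixels), "cam_to_world" (4x4, takes a point from camera to world coordinates). Camera axes: x right, y up, looking along -z (the intrinsics and any distortion apply to the point x, -y, -z); pixel columns grow to the right and rows downward; lengths in mm; the calibration is good to about 2 mm. A picture is of the moment at which its call begins. There is no depth.
- job_done(): hands the job in; it is judged then, once.
The state is a dict: "time": time; "joints": joint angles; "qvel": joint speeds; "tau": joint torques, N m; "eef_pos": TCP position; "eef_rot": TCP orientation; "ft_force": force on the tool from outside, world axes, zero at the start; "ft_torque": the same for the moment, N m; "finger_gap": opening from 0.0 (shut) to 1.0 (fully open); "gripper_force": force on a finger pad.
Only numpy, scipy, OpenCV 4.12 (cv2) and the standard library are available. Lean on these libraries where they do the work, as an engineer would, in place of code of your own. Each camera call takes 0.05 s, during which the arm holds its last target. There are 200 camera calls.

## Task

Close the grey container of bottles for dispatch: swing the leaf with the stepped (rebated) edge fully shut first, while the other leaf is still standing open, and then swing the leaf with the overhanging flange fully shut so its flange laps over the step. Leave both leaves fully down, and leave everything else on the bench where it stands.

Things in the scene. Friction and masses are not known exactly. Their poses are not given: they have to be found in the camera images.
- tote: Grey plastic container full of small bottles, fixed. 200 mm along its x, 220 mm along its y, rim 110 mm above the bench, wall 6 mm. Origin: centre of its underside; z up. Its lid is two grey leaves hinged parallel to its x on its two side edges: the stepped leaf at +y (left as seen from the robot base), the flanged, longer one at -y (right). The bottles inside stay below the rim.
- step_leaf (a joint): Opening of the stepped leaf, rad: 0 shut (level, hard stop), 1.57 upright, limit 2.75. Starts 2.35 to 2.6, leaning far outward. 200 mm along the hinge, 110 mm hinge to free edge; 12 mm thick, but only 5 mm over the last 24 mm: a step cut in the face that is on top when shut. 0.25 kg. Stiff hinge (0.25 N m friction): stays where left, no latch, moves with about 5 N near the edge.
- flange_leaf (a joint): Opening of the flanged leaf, rad; same values, start range and stiff hinge as step_leaf; 0.28 kg. 200 mm along the hinge, 130 mm hinge to free edge: 12 mm thick for 107 mm, then a 5 mm thick flange continuing the top (outer) face, which when shut lies over the other leaf's step with a 2 mm gap. If shut first, the stepped leaf lands on the flange and stays up by 0.13 rad.
- step_hinge (a point): Point on the stepped leaf's hinge axis at mid-length, 112 mm above the bench, in the plane of the leaf's inner face (outer face 12 mm from it, on top when shut). The level line from here to flange_hinge (220 mm) is the way this leaf lies when shut.
- step_edge (a point): Middle of the stepped leaf's free edge, on the outer face of the 5 mm step: 110 mm from the hinge axis along the leaf, 5 mm from its inner face. The open leaf leans so far that it must first be lifted from beneath its edge or outer face: tool leaning about 40 deg, body outside the container, tip pointing inward and down.
- flange_hinge (a point): Point on the flanged leaf's hinge axis at mid-length, 112 mm above the bench, in the plane of the leaf's inner face (outer face 12 mm from it, on top when shut). The level line from here to step_hinge is the way this leaf lies when shut.
- flange_edge (a point): Middle of the flange's free edge, on its outer face: 130 mm from the hinge axis along the leaf, 12 mm from the plane of its inner face. Lifted in the same way as the stepped leaf, from its own side.
- bottle_a: Bystander: small amber bottle with white cap and paper label, 41 mm diameter, 75 mm tall, upright; origin at centre of its underside. Stands beside the container on its stepped-leaf side, below the open leaf.
- bottle_b: Bystander: small amber bottle with white cap and paper label, 41 mm diameter, 75 mm tall, upright; origin at centre of its underside. Stands beside the container on its flanged-leaf side, below the open leaf.
- bottle_c: Bystander: small amber bottle with white cap and paper label, 41 mm diameter, 75 mm tall, upright; origin at centre of its underside. Stands farther off on the left of the bench.
- tape_dispenser: Bystander: black desk tape dispenser, 150 x 60 x 98 mm; origin at centre of its underside.
- marker: Bystander: black marker pen, 135 mm long, 15 mm thick, lying; origin under its middle.
- scanner: Bystander: white and grey hand scanner lying on its side, 100 x 128 x 36 mm; origin under its head.

How it is judged (in metres and radians):
On the way, in this order (a step that is already met when the one before it is completed fails the run):
1. the stepped leaf is fully shut (within 0.05 rad) while the flanged leaf still stands open (more than 0.5 rad) (value of joint step_leaf below 0.05 rad and value of joint flange_leaf above 0.5 rad), for 0.2 s.
2. the flanged leaf is fully shut over it (both within 0.05 rad) (value of joint each of step_leaf, flange_leaf below 0.05 rad), for 0.2 s.
At the end, for the whole second after the job is handed in: Both leaves are within 0.05 rad of shut and at rest, the flange lapping over the step, and each listed bystander is within 30 mm of where it stood (all of step 2 and velocity of joint step_leaf between -0.05 and 0.05 rad/s and velocity of joint flange_leaf between -0.05 and 0.05 rad/s and distance of each of bottle_a, bottle_b, bottle_c, tape_dispenser, marker, scanner from where it was at the start of the episode below 0.03 m); the robot touches nothing.
It fails at once if a bystander is moved more than 30 mm (distance of any of bottle_a, bottle_b, bottle_c, tape_dispenser, marker, scanner from where it was at the start of the episode above 0.03 m).
It fails at once if a bottle is knocked over (tilted more than 0.5 rad) (angle between any of bottle_a, bottle_b, bottle_c's own z axis and vertical above 0.5 rad).
It also fails if it takes over 58 s, if anything falls off the work surface, if the arm or the gripper's body presses on something with over 40 N, if the wrist force passes 120 N, or if a joint passes its speed limit or range.

## Working session

There is one attempt and no reset: what is moved stays moved. The work goes in short steps, Python scripts to look and compute and a shell command to move; the robot and the scene stay as the last step left them, time stands still between calls to the robot, and variables do not carry over. Pictures are saved under pics/ and viewed, at most 10 in all, crops included, and the job is handed in when it is done.

```bash
mkdir -p pics; python3 - <<'E'
from rig import observe,camera
import cv2,numpy as np,pickle
s=observe();print(s['time'],s['eef_pos'],s['eef_rot'],s['ft_force'])
for n in('scene','top'):
    c=camera(n);cv2.imwrite(f'pics/{n}0.png',c['frame'][:,:,::-1]);pickle.dump(c,open(n+'.pkl','wb'))
    print(n,c['fx'],c['fy'],c['cx'],c['cy'],np.round(c['cam_to_world'],3).tolist(),[k for k in c])
E
```

```text
0.0 [ 248.29118273 -518.06939603  230.39950901] [-3.06173742e+00 -6.95601686e-01  2.29709716e-04] [-0.40153448  0.80017399 -0.05388846]
scene 462.81184594945813 462.81184594945813 315.09415428254715 240.54351824665116 [[-0.139, -0.632, 0.762, 1295.952], [0.99, -0.084, 0.111, 119.919], [-0.006, 0.77, 0.638, 756.856], [0.0, 0.0, 0.0, 1.0]] ['frame', 'fx', 'fy', 'cx', 'cy', 'cam_to_world']
top 551.6476226176674 551.6476226176674 319.96272018303586 237.0757092401807 [[-0.023, 0.994, -0.106, 445.118], [-0.999, -0.021, 0.025, 5.342], [0.022, 0.106, 0.994, 1173.668], [0.0, 0.0, 0.0, 1.0]] ['frame', 'fx', 'fy', 'cx', 'cy', 'cam_to_world']
```

View pics/scene0.png

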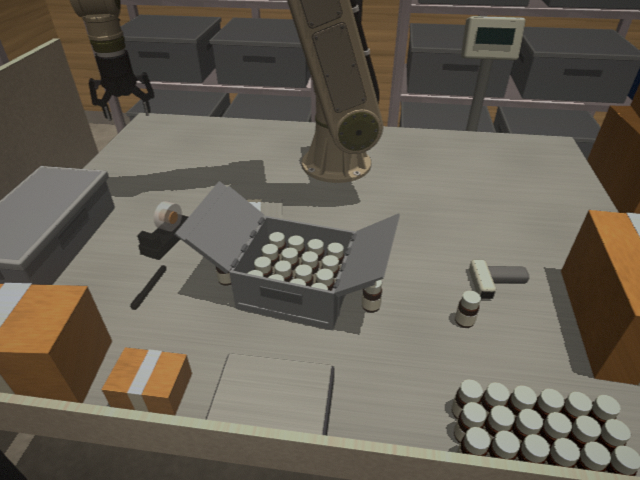

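View pics/top0.png

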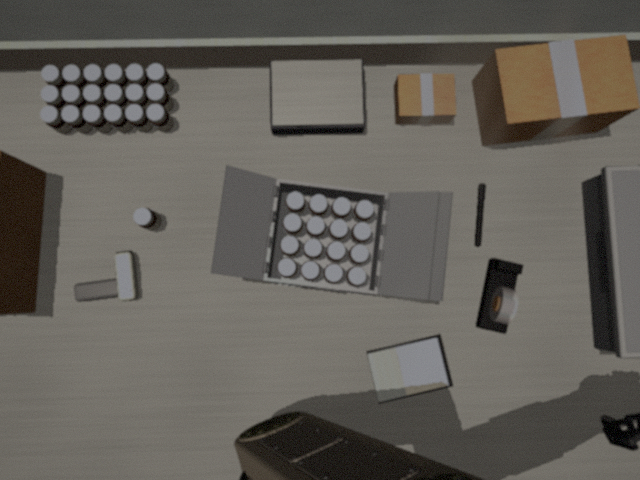

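The scene view looks back at the robot: the flanged leaf is left (edge about 215,185–185,235) and the stepped leaf right (edge 398,215–370,290). In the top view the stepped leaf is on the left (220–275, 165–280) and the flanged one on the right (385–452, 190–300). I'll enlarge both.

```bash
python3 - <<'E'
import cv2
def crop(n,x0,y0,w,h,s,o):
    im=cv2.imread(f'pics/{n}.png')[y0:y0+h,x0:x0+w]
    im=cv2.convertScaleAbs(cv2.resize(im,None,fx=s,fy=s,interpolation=cv2.INTER_CUBIC),alpha=1.6)
    for i in range(0,w,20): cv2.putText(im,str(x0+i),(i*s,10),0,.35,(0,255,255),1);cv2.line(im,(i*s,12),(i*s,18),(0,255,255),1)
    for i in range(0,h,20): cv2.putText(im,str(y0+i),(0,i*s+4),0,.35,(0,255,255),1)
    cv2.imwrite(f'pics/{o}.png',im)
crop('top0',203,155,260,160,3,'c1'); crop('scene0',175,175,240,160,3,'c2')
E
```

```text
(no output)
```

View pics/c1.png

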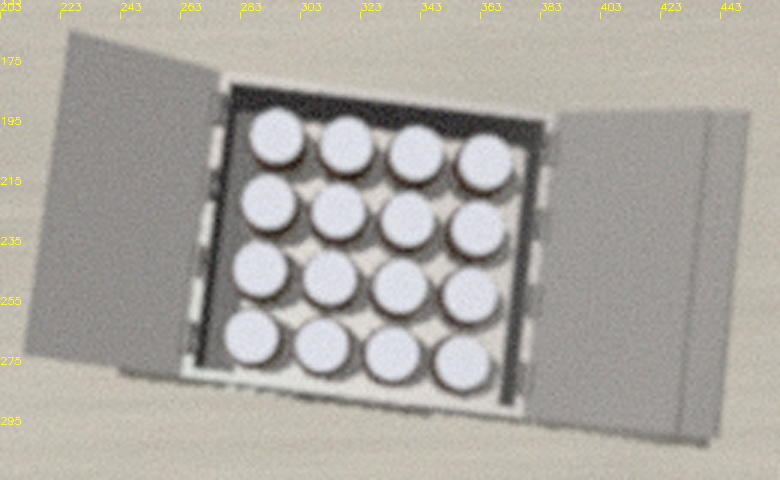

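View pics/c2.png

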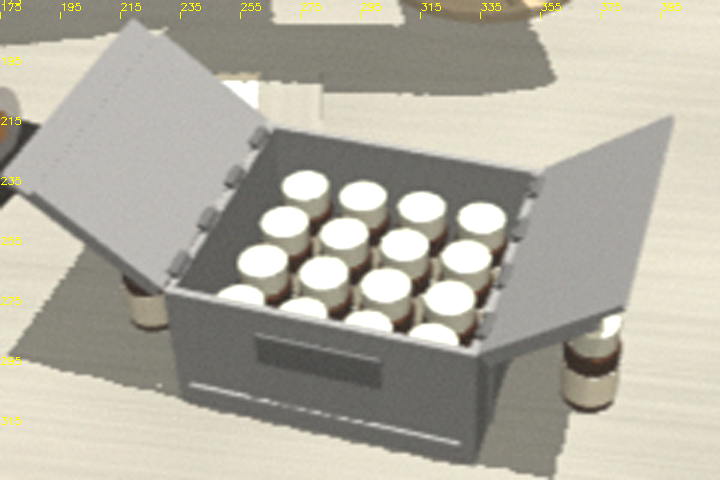

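```bash
cat > h.py <<'E'
import pickle,numpy as np
from scipy.optimize import least_squares
C={n:pickle.load(open(n+'.pkl','rb')) for n in('scene','top')}
def proj(n,P):
    c=C[n];M=np.linalg.inv(c['cam_to_world']);p=np.atleast_2d(P)@M[:3,:3].T+M[:3,3]
    return np.c_[c['cx']+c['fx']*p[:,0]/-p[:,2], c['cy']+c['fy']*p[:,1]/p[:,2]]
def ray(n,u,v,z):
    c=C[n];d=c['cam_to_world'][:3,:3]@[(u-c['cx'])/c['fx'],-(v-c['cy'])/c['fy'],-1];o=c['cam_to_world'][:3,3]
    return o+d*(z-o[2])/d[2]
def W(q,P):
    c,s=np.cos(q[2]),np.sin(q[2]);P=np.atleast_2d(P);return P@np.array([[c,-s,0],[s,c,0],[0,0,1]]).T+[q[0],q[1],0]
def leaf(side,a,x,l,t): # side +1 step, -1 flange
    return [x,side*(110-l*np.cos(a)+t*np.sin(a)),112+l*np.sin(a)+t*np.cos(a)]
E
python3 - <<'E'
from h import *
T=[(277,180),(387,194.3),(263.7,279.7),(377,292.3)]
rim=[(100,110,110),(100,-110,110),(-100,110,110),(-100,-110,110)]
S=[(399,214),(383,277)]; F=[(220,181.7)]
def r(q):
    e=[proj('top',W(q,rim))-T,
     proj('top',W(q,[leaf(1,q[3],100,110,0),leaf(1,q[3],-100,110,0)]))-[(226.3,165.7),(211.3,272.3)],
     proj('top',W(q,[leaf(-1,q[4],100,130,7),leaf(-1,q[4],-100,130,7)]))-[(452.3,192.3),(441.7,300.7)],
     proj('scene',W(q,[leaf(1,q[3],-100,110,0),leaf(1,q[3],100,110,0)]))-S,
     proj('scene',W(q,[leaf(-1,q[4],-100,130,7),leaf(-1,q[4],100,130,7)]))-[F[0],(178.3,233.3)]]
    return np.concatenate(e).ravel()
o=least_squares(r,[450,0,0,2.4,2.4],loss='soft_l1');q=o.x
print(q.round(3));print(o.fun.reshape(-1,2).round(1).tolist())
np.save('q.npy',q)
for s,a,l,t in((1,q[3],110,5),(-1,q[4],130,12)): print(W(q,leaf(s,a,0,l,t)).round(),W(q,leaf(s,a,-100,l,t)).round(),W(q,leaf(s,a,100,l,t)).round(), leaf(s,a,0,l,t))
for n,u,v in(('a',371.7,308),('b',225,281)):
  w=ray('scene',u,v,0);c,s=np.cos(q[2]),np.sin(q[2]);d=w[:2]-q[:2];print(n,w.round(),'tote frame',(c*d[0]+s*d[1]).round(),(-s*d[0]+c*d[1]).round())
E
```

```text
[ 5.6004e+02 -3.2620e+01 -1.4300e-01  2.5310e+00  2.4850e+00]
[[-0.7, -1.2], [0.7, -1.8], [-0.8, 0.8], [-0.4, 2.0], [-0.7, -0.4], [-1.0, 1.1], [-0.5, -0.3], [-0.4, 0.7], [-1.2, -0.1], [-1.6, 0.5], [-3.2, -0.8], [-5.5, 0.0]]
[[589. 168. 171.]] [[490. 183. 171.]] [[688. 154. 171.]] [0, np.float64(202.96843747992676), np.float64(171.00736930707)]
[[ 529. -251.  182.]] [[ 430. -236.  182.]] [[ 628. -265.  182.]] [0, np.float64(-220.29079942002667), np.float64(181.8565642104695)]
a [603. 142.   0.] tote frame 17.0 179.0
b [ 564. -199.    0.] tote frame 28.0 -164.0
```

The fit is good: tote at (560, -33), yaw -0.143 rad, leaves at 2.53 and 2.49 rad, with a few pixels of residual. Next I compute the turn and the waypoints.

```bash
cat > g.py <<'E'
from h import *
from scipy.spatial.transform import Rotation as R
from rig import observe
q=np.load('q.npy');L=np.radians(40)
Rz=R.from_euler('z',q[2])
def tool(side,L=L): # columns x,y,z in world
    z=np.array([0,-side*np.sin(L),-np.cos(L)]);y=np.array([1.,0,0]);return Rz*R.from_matrix(np.c_[np.cross(y,z),y,z])
def to(side,y,z,x=0,L=L):
    s=observe();Rc=R.from_rotvec(s['eef_rot']);Rt=tool(side,L);d=W(q,[x,y,z])[0]-s['eef_pos']
    print('t',round(s['time'],2),'F',s['ft_force'].round(1),'tote pos',(Rz.inv().apply(s['eef_pos']-[q[0],q[1],0])).round(1))
    print(' shift in present tool mm',Rc.inv().apply(d).round(1),' in target-orient tool mm',Rt.inv().apply(d).round(1),'turn deg',np.degrees((Rc.inv()*Rt).as_rotvec()).round(1))
E
python3 - <<'E'
from g import *
to(1,279,206)
o=R.from_rotvec(observe()['eef_rot']);print(o.as_matrix().round(2).tolist())
# intermediate: up to 400 high
def arc(side,l,aa):
    xt=np.array([side*np.cos(L),-np.sin(L)]) if side>0 else np.array([np.cos(L),np.sin(L)])
    out=xt*side # outward-down
    zt=np.array([-side*np.sin(L),-np.cos(L)]);prev=None
    for a in aa:
        P=np.array(leaf(side,a,0,l,12)[1:]);T=P+out*(11 if a>.7 else -11)
        if a>2.3: # edge on finger side
            le,t=(110,5) if side>0 else (130,12)
            T=np.array(leaf(side,a,0,le,t)[1:])+out*11+zt*25
        if prev is not None: d=T-prev;print(round(a,2),T.round(1),'dx,dz mm',(d@xt).round(1),(d@zt).round(1))
        else: print(round(a,2),T.round(1))
        prev=T
A=[2.5,2.3,2.1,1.9,1.7,1.5,1.3,1.1,.9,.71,.69,.5,.3,.1,0]
arc(1,80,A);print();arc(-1,100,A)
E
```

```text
t 0.1 F [ 0.5  0.2 -0. ] tote pos [-239.1 -525.1  230.5]
 shift in present tool mm [ 646.2 -534.9   25.5]  in target-orient tool mm [ 631.7  239.1 -498.1] turn deg [-19.7 -36.8 -53.8]
[[0.9, 0.43, -0.0], [0.43, -0.9, 0.0], [0.0, -0.0, -1.0]]
2.5 [193.5 147.6]
2.3 [180.7 156.6] dx,dz mm -15.6 1.3
2.1 [169.2 167.9] dx,dz mm -16.1 -1.3
1.9 [155.6 176.8] dx,dz mm -16.0 1.9
1.7 [140.6 182.7] dx,dz mm -15.3 5.1
1.5 [124.7 185.6] dx,dz mm -14.0 8.0
1.3 [108.6 185.2] dx,dz mm -12.1 10.7
1.1 [ 92.8 181.7] dx,dz mm -9.8 12.9
0.9 [ 78.1 175.1] dx,dz mm -7.0 14.5
0.71 [ 65.6 166.2] dx,dz mm -3.9 14.8
0.69 [ 47.5 179.2] dx,dz mm -22.2 1.6
0.5 [ 37.1 168. ] dx,dz mm -0.7 15.3
0.3 [ 28.7 154.2] dx,dz mm 2.4 16.0
0.1 [ 23.2 139. ] dx,dz mm 5.5 15.2
0 [ 21.6 131.1] dx,dz mm 3.9 7.1

2.5 [-213.7  154. ]
2.3 [-194.   171.5] dx,dz mm 26.4 -0.8
2.1 [-179.3  185.2] dx,dz mm 20.1 -1.0
1.9 [-162.1  195.7] dx,dz mm 19.9 3.0
1.7 [-143.2  202.5] dx,dz mm 18.9 6.9
1.5 [-123.3  205.5] dx,dz mm 17.1 10.5
1.3 [-103.2  204.5] dx,dz mm 14.7 13.7
1.1 [-83.8 199.5] dx,dz mm 11.7 16.4
0.9 [-65.7 190.7] dx,dz mm 8.2 18.4
0.71 [-50.4 179.2] dx,dz mm 4.3 18.6
0.69 [-32.1 192. ] dx,dz mm 22.2 2.0
0.5 [-19.6 177.5] dx,dz mm 0.3 19.1
0.3 [ -9.6 160.1] dx,dz mm -3.6 19.8
0.1 [ -3.3 141. ] dx,dz mm -7.4 18.7
0 [ -1.6 131.1] dx,dz mm -5.1 8.7
```

```bash
python3 -m inch '[[0,0,-0.03,0,0,0,0],[0,0,-0.03,0,0,0,0],[0,0,-0.03,0,0,0,0],[0,0,-0.03,0,0,0,0],[0,0,-0.03,0,0,0,0],[0.02,-0.016,0,0,0,0,0]]'
python3 -m inch '[[0.026,-0.0215,0,0,0,0,0],[0.026,-0.0215,0,0,0,0,0],[0.026,-0.0215,0,0,0,0,0],[0.026,-0.0215,0,0,0,0,0],[0.026,-0.0215,0,0,0,0,0],[0.026,-0.0215,0,0,0,0,0],[0.026,-0.0215,0,0,0,0,0],[0.026,-0.0215,0,0,0,0,0]]'
python3 -m inch '[[0.026,-0.0215,0,0,0,0,0],[0.026,-0.0215,0,0,0,0,0],[0.026,-0.0215,0,0,0,0,0],[0.026,-0.0215,0,0,0,0,0],[0.026,-0.0215,0,0,0,0,0],[0.026,-0.0215,0,0,0,0,0],[0.026,-0.0215,0,0,0,0,0],[0.026,-0.0215,0,0,0,0,0]]'
python3 -m inch '[[0.026,-0.0215,0,0,0,0,0],[0.026,-0.0215,0,0,0,0,0],[0.026,-0.0215,0,0,0,0,0],[0.026,-0.0215,0,0,0,0,0],[0.026,-0.0215,0,0,0,0,0],[0.026,-0.0215,0,0,0,0,0],[0.026,-0.0215,0,0,0,0,0],[0,0,0,0,0,0,0]]'
python3 -c "
from g import *
to(1,279,206)"
```

```text
time: 0.6
eef_pos: [259.0, -500.3, 386.6]
eef_rot: [3.054, 0.688, 0.0]
ft_force: [0.4, 0.8, -0.0]
finger_gap: 0.147
gripper_force: 0.0
time: 1.27
eef_pos: [373.0, -248.8, 381.0]
eef_rot: [-3.063, -0.695, 0.0]
ft_force: [0.5, -0.0, -0.3]
finger_gap: -0.001
gripper_force: 0.0
time: 1.93
eef_pos: [486.3, -3.8, 381.0]
eef_rot: [-3.063, -0.696, 0.001]
ft_force: [1.4, -0.2, 0.1]
finger_gap: -0.001
gripper_force: 0.0
time: 2.6
eef_pos: [586.6, 213.7, 377.9]
eef_rot: [-3.06, -0.703, 0.005]
ft_force: [-1.7, -1.6, -1.5]
finger_gap: -0.0
gripper_force: 0.0
t 2.6 F [-1.7 -1.6 -1.5] tote pos [ -9.  247.6 377.9]
 shift in present tool mm [ 25.5 -20.6 171.9]  in target-orient tool mm [134.6   9.  111.5] turn deg [-19.7 -36.6 -53.5]
```

```bash
python3 -m inch '[[0,0,0,-1.97,-3.66,-5.35,0],[0,0,0,-1.97,-3.66,-5.35,0],[0,0,0,-1.97,-3.66,-5.35,0],[0,0,0,-1.97,-3.66,-5.35,0],[0,0,0,-1.97,-3.66,-5.35,0],[0,0,0,-1.97,-3.66,-5.35,0],[0,0,0,-1.97,-3.66,-5.35,0],[0,0,0,-1.97,-3.66,-5.35,0]]'
python3 -m inch '[[0,0,0,-1.97,-3.66,-5.35,0],[0,0,0,-1.97,-3.66,-5.35,0],[0,0,0,0,0,0,0],[0,0,0,0,0,0,0]]'
python3 -c "
from g import *
to(1,279,206);print(observe()['joints'].round(2))"
```

```text
time: 3.27
eef_pos: [572.4, 206.1, 381.4]
eef_rot: [2.214, 1.548, -0.61]
ft_force: [-1.5, 0.4, 0.3]
finger_gap: 0.001
gripper_force: 0.0
time: 3.6
eef_pos: [579.1, 205.3, 376.6]
eef_rot: [1.964, 1.696, -0.709]
ft_force: [0.4, 0.6, 1.3]
finger_gap: 0.002
gripper_force: 0.0
t 3.6 F [0.4 0.6 1.3] tote pos [-15.2 238.2 376.6]
 shift in present tool mm [140.8  14.5 104.8]  in target-orient tool mm [141.   15.2 104.5] turn deg [ 0.1 -0.1 -0.2]
[ 0.47  0.91  1.23  2.34 -0.55  2.31]
```

```bash
python3 -m inch '[[0.02,0.002,0,0,0,0,0],[0.02,0.002,0,0,0,0,0],[0.02,0.002,0,0,0,0,0],[0.02,0.002,0,0,0,0,0],[0,0,0,0,0,0,0]]'
python3 -c "
from g import *
to(1,279,206);print(observe()['joints'].round(3))"
```

```text
time: 4.02
eef_pos: [572.9, 258.5, 324.9]
eef_rot: [1.954, 1.69, -0.729]
ft_force: [-0.0, 0.5, -1.0]
finger_gap: -0.0
gripper_force: 0.0
t 4.02 F [-0.   0.5 -1. ] tote pos [-28.9 290.  324.9]
 shift in present tool mm [69.3 29.2 97.1]  in target-orient tool mm [68.  28.9 98.1] turn deg [-0.2  0.8  0. ]
[ 0.538  0.997  1.262  2.336 -0.529  2.392]
```

The arm is at its joint limits because the wrist is too far out. I'll tilt the tool 20° back toward the base (about its own x) and work at tote x ≈ -50.

```bash
python3 -m inch '[[0,-0.005,0,-5,0,0,0],[0,-0.005,0,-5,0,0,0],[0,-0.005,0,-5,0,0,0],[0,-0.005,0,-5,0,0,0],[0,0,0,0,0,0,0]]'
cat >> g.py <<'E'
B=np.radians(20)
_t=tool
def tool(side,L=L): return _t(side,L)*R.from_rotvec([-B,0,0])
E
python3 -c "
from g import *
to(1,279,206,-50);print(observe()['joints'].round(3))"
```

```text
time: 4.43
eef_pos: [554.1, 257.6, 326.5]
eef_rot: [1.745, 1.693, -0.455]
ft_force: [-1.1, -0.5, -0.5]
finger_gap: 0.003
gripper_force: 0.0
t 4.43 F [-1.1 -0.5 -0.5] tote pos [-47.4 286.4 326.5]
 shift in present tool mm [ 73.4 -29.5  91.2]  in target-orient tool mm [ 71.7 -35.6  90.3] turn deg [-3.5  0.9  0.5]
[ 0.624  0.616  0.533  1.797 -0.707  2.341]
```

```bash
python3 -m inch '[[0.02,-0.007,0.018,-1.8,0.4,0,0],[0.02,-0.007,0.018,-1.8,0.4,0,0],[0.02,-0.007,0.018,0,0,0,0],[0.013,-0.007,0.018,0,0,0,0],[0,-0.005,0.016,0,0,0,0],[0,0,0,0,0,0,0]]'
python3 -c "
from g import *
to(1,279,206,-50);to(1,214.6,129,-50);print(observe()['joints'].round(3))"
```

```text
time: 4.93
eef_pos: [556.6, 253.1, 207.2]
eef_rot: [1.715, 1.693, -0.386]
ft_force: [0.0, 0.2, 0.5]
finger_gap: -0.001
gripper_force: 0.0
t 4.93 F [0.  0.2 0.5] tote pos [-44.2 282.3 207.2]
 shift in present tool mm [-1.7 -6.5  0.9]  in target-orient tool mm [-1.7 -6.5  0.9] turn deg [-0.   0.   0.2]
t 4.93 F [0.  0.2 0.5] tote pos [-44.2 282.3 207.2]
 shift in present tool mm [ -1.4 -40.7  95.3]  in target-orient tool mm [ -1.6 -40.8  95.2] turn deg [-0.   0.   0.2]
[ 0.627  0.584  0.19   1.416 -0.736  2.303]
```

```bash
python3 -m inch '[[0,-0.007,0.016,0,0,0,0],[0,-0.007,0.016,0,0,0,0],[0,-0.007,0.016,0,0,0,0],[0,-0.007,0.016,0,0,0,0],[0,-0.007,0.016,0,0,0,0],[0,-0.006,0.015,0,0,0,0],[0,0,0,0,0,0,0]]'
python3 - <<'E'
from g import *
from rig import camera
import cv2
to(1,195.4,145,-50);print(observe()['joints'].round(3))
c=camera('scene');cv2.imwrite('pics/s1.png',cv2.convertScaleAbs(cv2.resize(c['frame'][120:330,170:450,::-1],None,fx=2.5,fy=2.5),alpha=1.4))
E
```

```text
time: 5.52
eef_pos: [542.2, 188.5, 130.0]
eef_rot: [1.716, 1.692, -0.382]
ft_force: [-0.9, -0.5, -0.3]
finger_gap: 0.001
gripper_force: 0.0
t 5.52 F [-0.9 -0.5 -0.3] tote pos [-49.3 216.3 130. ]
 shift in present tool mm [-25.6  -1.3   1.6]  in target-orient tool mm [-25.6  -1.3   1.6] turn deg [ 0.  -0.1  0. ]
[ 0.554  0.522 -0.112  1.108 -0.751  2.207]
```

View pics/s1.png

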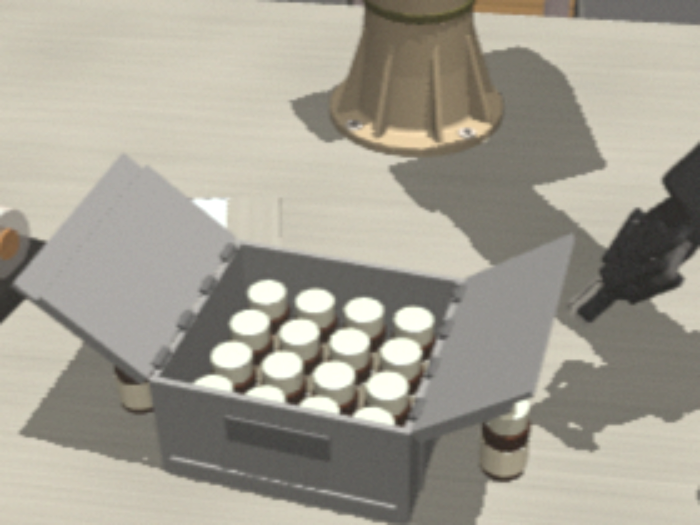

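The tip (crop 585,315) is just outside and below the stepped leaf's edge. The leaf is untouched and bottle_a is clear. Now the approach and lift.

```bash
python3 -m inch '[[-0.004,-0.002,0.005,0,0,0,0],[-0.008,-0.001,0.003,0,0,0,0],[-0.008,0,0,0,0,0,0],[-0.006,0,0,0,0,0,0]]'
python3 -m inch '[[-0.008,0,0,0,0,0,0],[-0.008,0,0,0,0,0,0],[-0.008,0,0,0,0,0,0],[-0.008,0,0,0,0,0,0]]'
python3 -m inch '[[-0.008,0,0.001,0,0,0,0],[-0.008,0,0.001,0,0,0,0],[-0.008,-0.001,0.002,0,0,0,0],[-0.008,-0.001,0.002,0,0,0,0]]'
python3 - <<'E'
from g import *
from rig import camera
import cv2
to(1,155.6,176.8,-50);print(observe()['joints'].round(3))
c=camera('scene');cv2.imwrite('pics/s2.png',cv2.convertScaleAbs(cv2.resize(c['frame'][120:330,170:450,::-1],None,fx=2.5,fy=2.5),alpha=1.4))
E
```

```text
time: 5.9
eef_pos: [539.0, 164.2, 142.0]
eef_rot: [1.715, 1.692, -0.377]
ft_force: [0.5, 1.6, -1.8]
finger_gap: -0.001
gripper_force: 2.6
time: 6.23
eef_pos: [536.1, 141.9, 162.4]
eef_rot: [1.716, 1.693, -0.372]
ft_force: [-1.1, 8.1, 1.0]
finger_gap: 0.001
gripper_force: 3.0
time: 6.57
eef_pos: [531.8, 112.9, 177.8]
eef_rot: [1.716, 1.693, -0.374]
ft_force: [2.0, 3.5, -3.6]
finger_gap: -0.0
gripper_force: 2.2
t 6.57 F [ 2.   3.5 -3.6] tote pos [-48.7 140.  177.8]
 shift in present tool mm [12.7  2.  -9.1]  in target-orient tool mm [12.6  2.  -9.2] turn deg [ 0.3 -0.3 -0.1]
[ 0.445  0.355 -0.243  1.033 -0.762  2.054]
```

View pics/s2.png

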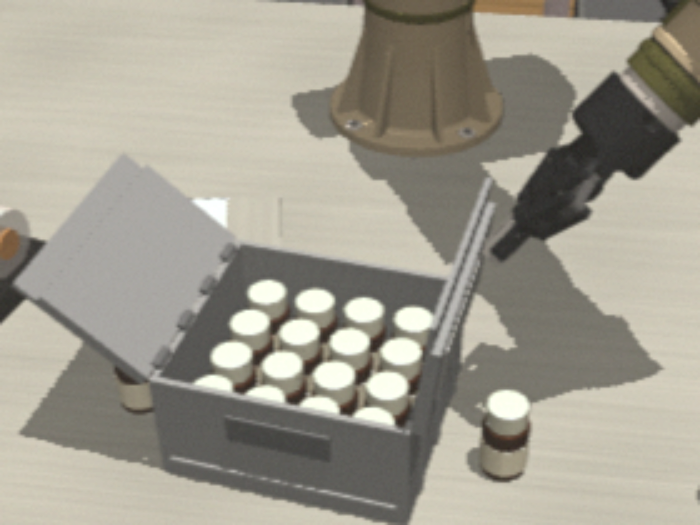

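The leaf is nearly upright with the tip on its outer face (crop 495,255), and bottle_a still stands. I'll follow the arc.

```bash
python3 -m inch '[[-0.0065,-0.0013,0.0035,0,0,0,0],[-0.0065,-0.0013,0.0035,0,0,0,0],[-0.0056,-0.0017,0.0046,0,0,0,0],[-0.0056,-0.0017,0.0046,0,0,0,0]]'
python3 -m inch '[[-0.0045,-0.002,0.0056,0,0,0,0],[-0.0045,-0.002,0.0056,0,0,0,0],[-0.0032,-0.0023,0.0063,0,0,0,0],[-0.0032,-0.0023,0.0063,0,0,0,0],[-0.0018,-0.0023,0.0064,0,0,0,0],[-0.0018,-0.0023,0.0064,0,0,0,0],[0,0,0,0,0,0,0]]'
python3 - <<'E'
from g import *
to(1,37.1,168,-50);to(1,21.6,131.1,-50);print(observe()['joints'].round(3))
E
```

```text
time: 6.95
eef_pos: [527.4, 82.5, 179.7]
eef_rot: [1.714, 1.692, -0.377]
ft_force: [1.8, 3.1, 0.9]
finger_gap: -0.002
gripper_force: 2.0
time: 7.53
eef_pos: [520.9, 41.9, 160.4]
eef_rot: [1.715, 1.692, -0.382]
ft_force: [0.9, 0.9, 0.8]
finger_gap: -0.002
gripper_force: 0.3
t 7.53 F [0.9 0.9 0.8] tote pos [-49.4  68.2 160.4]
 shift in present tool mm [-28.7  -5.4  13.1]  in target-orient tool mm [-28.7  -5.4  13.1] turn deg [ 0.1 -0.   0. ]
t 7.53 F [0.9 0.9 0.8] tote pos [-49.4  68.2 160.4]
 shift in present tool mm [-16.9 -18.6  49. ]  in target-orient tool mm [-16.8 -18.4  49.1] turn deg [ 0.1 -0.   0. ]
[ 0.328  0.27  -0.415  0.84  -0.766  1.894]
```

```bash
python3 -m inch '[[-0.004,-0.0023,0.006,0,0,0,0],[-0.004,-0.0023,0.006,0,0,0,0],[-0.003,-0.0023,0.006,0,0,0,0],[-0.002,-0.0023,0.006,0,0,0,0],[-0.002,-0.0023,0.006,0,0,0,0],[-0.001,-0.0023,0.006,0,0,0,0]]'
python3 -m inch '[[-0.001,-0.002,0.005,0,0,0,0],[0,-0.001,0.0025,0,0,0,0],[0,-0.001,0.0025,0,0,0,0],[0,0,0,0,0,0,0]]'
python3 - <<'E'
from g import *
to(1,21.6,131.1,-50)
E
```

```text
time: 8.03
eef_pos: [515.6, 6.0, 141.8]
eef_rot: [1.714, 1.692, -0.379]
ft_force: [0.5, 1.5, 1.5]
finger_gap: -0.0
gripper_force: 1.0
time: 8.37
eef_pos: [514.0, -1.2, 133.9]
eef_rot: [1.715, 1.692, -0.381]
ft_force: [0.4, 0.2, 0.2]
finger_gap: -0.005
gripper_force: 0.1
t 8.37 F [0.4 0.2 0.2] tote pos [-50.   24.5 133.9]
 shift in present tool mm [-0.5 -1.3  3.7]  in target-orient tool mm [-0.5 -1.3  3.7] turn deg [ 0.2 -0.1  0.1]
```

```bash
for i in 1; do python3 -m inch '[[0.001,-0.0005,0.0015,0,0,0,0],[0.001,-0.0005,0.0015,0,0,0,0],[0,0,0,0,0,0,0]]'|grep -E 'pos|force'; python3 -m inch '[[0.0012,-0.0005,0.0015,0,0,0,0],[0,0,0,0,0,0,0]]'|grep -E 'pos|force';python3 -m inch '[[0.0012,-0.0005,0.0015,0,0,0,0],[0,0,0,0,0,0,0]]'|grep -E 'pos|force'; done
```

```text
eef_pos: [514.3, -1.5, 130.5]
ft_force: [-0.7, -0.7, 1.4]
gripper_force: 0.8
eef_pos: [514.5, -1.7, 129.9]
ft_force: [-6.4, 1.6, 10.1]
gripper_force: 5.2
eef_pos: [514.7, -1.8, 129.5]
ft_force: [-11.1, 4.9, 20.3]
gripper_force: 10.2
```

The hard stop is felt: 20 N of reaction at the expected height. Retract up and look.

```bash
python3 -m inch '[[0,0,-0.004,0,0,0,0],[0,0,-0.02,0,0,0,0],[0,0,-0.035,0,0,0,0],[0,0,-0.035,0,0,0,0],[0,0,-0.035,0,0,0,0],[0,0,-0.035,0,0,0,0],[-0.03,0,-0.03,0,0,0,0],[-0.03,0,-0.03,0,0,0,0]]'
python3 - <<'E'
from g import *
from rig import camera
import cv2
to(-1,-295,215,-50);to(-1,-200,380,-50);print(observe()['joints'].round(3))
c=camera('scene');cv2.imwrite('pics/s3.png',cv2.convertScaleAbs(cv2.resize(c['frame'][120:330,170:450,::-1],None,fx=2.5,fy=2.5),alpha=1.4))
E
```

```text
time: 9.62
eef_pos: [450.5, 99.0, 325.4]
eef_rot: [1.712, 1.696, -0.381]
ft_force: [0.4, 0.4, 1.0]
finger_gap: -0.002
gripper_force: 0.0
t 9.62 F [0.4 0.4 1. ] tote pos [-127.3  114.6  325.4]
 shift in present tool mm [-243.6  -48.6  352.4]  in target-orient tool mm [-384.7  133.7 -141.5] turn deg [-0.  75.  27.7]
t 9.62 F [0.4 0.4 1. ] tote pos [-127.3  114.6  325.4]
 shift in present tool mm [-276.7   16.   176.4]  in target-orient tool mm [-205.9  156.1 -202.9] turn deg [-0.  75.  27.7]
[ 0.495  0.145 -0.147  1.39  -0.759  2.119]
```

View pics/s3.png

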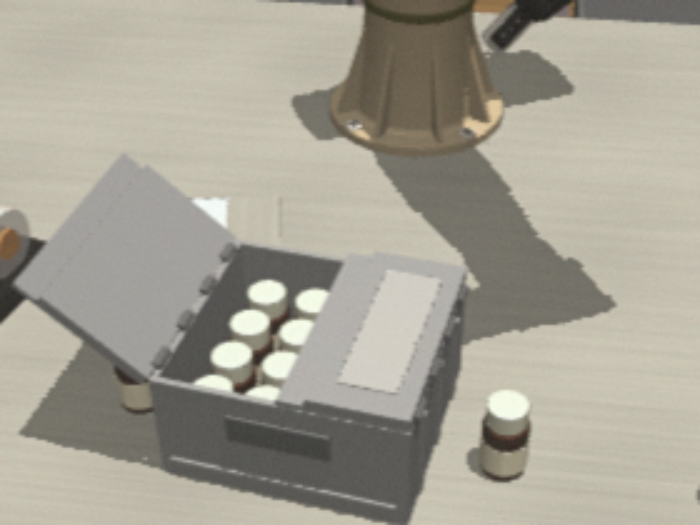

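The stepped leaf lies level on the rim, the flanged one is still open and the bottles are in place. Now turn to the mirrored lean and go over to the flange side.

```bash
python3 -m inch '[[0,0,0,0,6.25,2.31,0],[0,0,0,0,6.25,2.31,0],[0,0,0,0,6.25,2.31,0],[0,0,0,0,6.25,2.31,0],[0,0,0,0,6.25,2.31,0],[0,0,0,0,6.25,2.31,0],[0,0,0,0,6.25,2.31,0],[0,0,0,0,6.25,2.31,0]]'|grep -E 'pos|ft_f'
python3 -m inch '[[0,0,0,0,6.25,2.31,0],[0,0,0,0,6.25,2.31,0],[0,0,0,0,6.25,2.31,0],[0,0,0,0,6.25,2.31,0],[0,0,0,0,0,0,0],[0,0,0,0,0,0,0]]'|grep -E 'pos|ft_f'
python3 -c "
from g import *
to(-1,-200,380,-50);to(-1,-295,260,-50);print(observe()['joints'].round(3))"
```

```text
eef_pos: [451.6, 98.1, 326.6]
ft_force: [0.9, 0.4, -0.3]
eef_pos: [451.2, 96.0, 323.9]
ft_force: [-0.8, 0.1, -1.1]
t 10.83 F [-0.8  0.1 -1.1] tote pos [-126.1  111.8  323.9]
 shift in present tool mm [-202.3  156.6 -201.7]  in target-orient tool mm [-202.8  154.8 -202.7] turn deg [ 0.2  0.1 -0.3]
t 10.83 F [-0.8  0.1 -1.1] tote pos [-126.1  111.8  323.9]
 shift in present tool mm [-352.2  146.8 -172.5]  in target-orient tool mm [-352.7  144.2 -173.7] turn deg [ 0.2  0.1 -0.3]
[-0.453 -0.227 -0.51   1.088  0.746  1.475]
```

```bash
python3 -m inch '[[-0.02,0.0155,-0.02,0,0,0,0],[-0.02,0.0155,-0.02,0,0,0,0],[-0.02,0.0155,-0.02,0,0,0,0],[-0.02,0.0155,-0.02,0,0,0,0],[-0.02,0.0155,-0.02,0,0,0,0],[-0.02,0.0155,-0.02,0,0,0,0],[-0.02,0.0155,-0.02,0,0,0,0],[-0.02,0.0155,-0.02,0,0,0,0]]'|grep -E 'pos|ft_f'
python3 -m inch '[[-0.02,0.0155,-0.02,0,0,0,0],[-0.02,0.0155,-0.02,0,0,0,0],[-0.025,0,0,0,0,0,0],[-0.025,0,0,0,0,0,0],[-0.025,0,0,0,0,0,0],[-0.025,0,0,0,0,0,0],[0,0,0,0,0,0,0]]'|grep -E 'pos|ft_f'
python3 -c "
from g import *
to(-1,-295,240,-50);to(-1,-232.9,137.9,-50);print(observe()['joints'].round(3))"
```

```text
eef_pos: [476.9, -155.8, 370.4]
ft_force: [-0.2, -0.0, 0.6]
eef_pos: [471.8, -295.8, 312.7]
ft_force: [-0.9, 0.2, -1.0]
t 12.08 F [-0.9  0.2 -1. ] tote pos [ -49.7 -273.1  312.7]
 shift in present tool mm [-63.5 -14.4  39. ]  in target-orient tool mm [-63.5 -14.6  39. ] turn deg [-0.   0.  -0.1]
t 12.08 F [-0.9  0.2 -1. ] tote pos [ -49.7 -273.1  312.7]
 shift in present tool mm [-81.6 -54.7 150.1]  in target-orient tool mm [-81.6 -55.  150. ] turn deg [-0.   0.  -0.1]
[-1.068  0.416  0.166  1.687  0.69   0.643]
```

```bash
python3 -m inch '[[-0.022,-0.004,0.01,0,0,0,0],[-0.02,-0.004,0.01,0,0,0,0],[-0.02,-0.004,0.01,0,0,0,0],[-0.016,-0.003,0.009,0,0,0,0],[0,0,0,0,0,0,0]]'|grep -E 'pos|ft_f'
python3 -m inch '[[-0.001,-0.006,0.016,0,0,0,0],[-0.001,-0.006,0.016,0,0,0,0],[-0.001,-0.006,0.016,0,0,0,0],[0,-0.006,0.016,0,0,0,0],[0,-0.006,0.016,0,0,0,0],[0,-0.006,0.016,0,0,0,0],[0,-0.005,0.014,0,0,0,0],[0,0,0,0,0,0,0]]'|grep -E 'pos|ft_f'
python3 - <<'E'
from g import *
from rig import camera
import cv2
to(-1,-213.7,154,-50);print(observe()['joints'].round(3))
c=camera('scene');cv2.imwrite('pics/s4.png',cv2.convertScaleAbs(cv2.resize(c['frame'][120:330,120:400,::-1],None,fx=2.5,fy=2.5),alpha=1.4))
E
```

```text
eef_pos: [466.5, -325.5, 231.6]
ft_force: [-0.3, 0.5, -0.4]
eef_pos: [476.5, -250.7, 142.6]
ft_force: [-0.3, 1.2, 1.8]
t 13.17 F [-0.3  1.2  1.8] tote pos [ -51.5 -227.8  142.6]
 shift in present tool mm [18.1  1.4  0.9]  in target-orient tool mm [18.1  1.3  0.8] turn deg [-0.  -0.1  0. ]
[-1.021  0.451 -0.213  1.238  0.707  0.698]
```

View pics/s4.png

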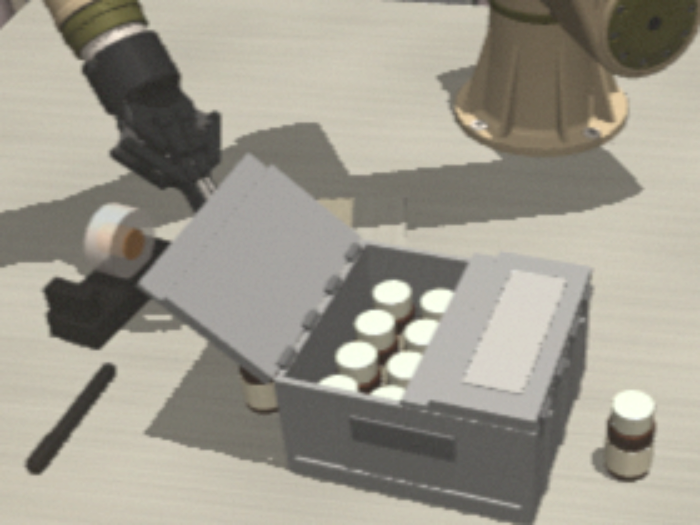

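The tip is tucked just beneath the flange's outer edge (crop 205,205), clear of the tape dispenser. Now lift.

```bash
python3 -m inch '[[0.006,-0.001,0.004,0,0,0,0],[0.008,-0.001,0.003,0,0,0,0],[0.008,0,0,0,0,0,0],[0.008,0,0,0,0,0,0],[0.008,0,0,0,0,0,0]]'|grep -E 'pos|ft_f'
python3 -m inch '[[0.008,0,0,0,0,0,0],[0.008,0,0,0,0,0,0],[0.008,0,0,0,0,0,0],[0.008,0,0.0005,0,0,0,0],[0.008,0,0.001,0,0,0,0],[0.008,0,0.001,0,0,0,0]]'|grep -E 'pos|ft_f'
python3 -m inch '[[0.008,-0.0005,0.002,0,0,0,0],[0.008,-0.0005,0.002,0,0,0,0],[0.008,-0.001,0.0025,0,0,0,0],[0.008,-0.001,0.003,0,0,0,0]]'|grep -E 'pos|ft_f'
python3 - <<'E'
from g import *
to(-1,-143.2,202.5,-50);to(-1,-123.3,205.5,-50);print(observe()['joints'].round(3))
E
```

```text
eef_pos: [481.9, -221.5, 162.6]
ft_force: [-0.1, -5.1, -0.9]
eef_pos: [487.7, -183.1, 191.2]
ft_force: [-3.1, -2.9, -0.7]
eef_pos: [492.8, -151.7, 203.7]
ft_force: [-0.5, -2.9, -2.5]
t 14.47 F [-0.5 -2.9 -2.5] tote pos [ -49.6 -127.4  203.7]
 shift in present tool mm [-12.8   2.8  -8.8]  in target-orient tool mm [-12.8   2.7  -8.8] turn deg [ 0.2 -0.1 -0.1]
t 14.47 F [-0.5 -2.9 -2.5] tote pos [ -49.6 -127.4  203.7]
 shift in present tool mm [ 4.3 -0.9  1. ]  in target-orient tool mm [ 4.3 -0.8  1. ] turn deg [ 0.2 -0.1 -0.1]
[-0.882  0.257 -0.323  1.198  0.746  0.882]
```

```bash
python3 -m inch '[[0.004,0,0.001,0,0,0,0],[0.0075,-0.0023,0.0064,0,0,0,0],[0.0075,-0.0023,0.0064,0,0,0,0],[0.006,-0.0028,0.0077,0,0,0,0],[0.006,-0.0028,0.0077,0,0,0,0]]'|grep -E 'pos|ft_f'
python3 -m inch '[[0.0041,-0.0031,0.0086,0,0,0,0],[0.0041,-0.0031,0.0086,0,0,0,0],[0.0022,-0.0032,0.0087,0,0,0,0],[0.0022,-0.0032,0.0087,0,0,0,0],[0,0,0,0,0,0,0]]'|grep -E 'pos|ft_f'
python3 - <<'E'
from g import *
to(-1,-1.6,131.1,-50);print(observe()['joints'].round(3))
E
```

```text
eef_pos: [500.0, -108.2, 200.3]
ft_force: [-0.7, -3.0, 2.3]
eef_pos: [503.8, -73.8, 179.0]
ft_force: [-0.4, 0.4, -0.5]
t 15.3 F [-0.4  0.4 -0.5] tote pos [-49.8 -48.8 179. ]
 shift in present tool mm [  5.2 -23.2  62.9]  in target-orient tool mm [  5.4 -23.1  62.9] turn deg [ 0.1 -0.2 -0.1]
[-0.747  0.181 -0.484  0.991  0.767  1.062]
```

```bash
python3 -m inch '[[0.004,-0.0023,0.0063,0,0,0,0],[0.004,-0.0023,0.0063,0,0,0,0],[0.003,-0.0023,0.0063,0,0,0,0],[0.001,-0.0023,0.0063,0,0,0,0],[-0.001,-0.0023,0.0063,0,0,0,0],[-0.001,-0.0023,0.0063,0,0,0,0],[-0.001,-0.0023,0.0063,0,0,0,0]]'|grep -E 'pos|ft_f'
python3 -m inch '[[-0.0015,-0.0023,0.0063,0,0,0,0],[-0.0015,-0.0015,0.004,0,0,0,0],[-0.001,-0.001,0.003,0,0,0,0],[0,0,0,0,0,0,0]]'|grep -E 'pos|ft_f'
python3 - <<'E'
from g import *
to(-1,-1.6,131.1,-50)
E
```

```text
eef_pos: [509.9, -39.3, 149.1]
ft_force: [-0.9, -1.6, 1.2]
eef_pos: [510.3, -33.1, 135.4]
ft_force: [-0.1, 0.0, -0.4]
t 16.22 F [-0.1  0.  -0.4] tote pos [-49.2  -7.6 135.4]
 shift in present tool mm [ 1.8 -3.2  6.4]  in target-orient tool mm [ 1.8 -3.2  6.4] turn deg [ 0.1 -0.1 -0.1]
```

```bash
python3 -m inch '[[-0.001,-0.001,0.002,0,0,0,0],[-0.001,-0.0005,0.0015,0,0,0,0],[0,0,0,0,0,0,0]]'|grep -E 'pos|ft_f';  python3 -m inch '[[-0.001,-0.0005,0.0015,0,0,0,0],[0,0,0,0,0,0,0]]'|grep -E 'pos|ft_f';python3 -m inch '[[-0.001,-0.0005,0.0015,0,0,0,0],[0,0,0,0,0,0,0]]'|grep -E 'pos|ft_f'
```

```text
eef_pos: [510.5, -32.6, 131.8]
ft_force: [-0.1, 1.2, -0.1]
eef_pos: [510.9, -32.5, 130.4]
ft_force: [-1.1, 1.1, 3.6]
eef_pos: [511.2, -32.4, 129.7]
ft_force: [-8.5, -2.1, 13.7]
```

```bash
python3 -m inch '[[-0.001,-0.0005,0.0015,0,0,0,0],[0,0,0,0,0,0,0],[0,0,0,0,0,0,0],[0,0,0,0,0,0,0]]'|grep -E 'pos|ft_f'
python3 -m inch '[[0,0,-0.004,0,0,0,0],[0,0,-0.02,0,0,0,0],[0,0,-0.03,0,0,0,0],[0,0,-0.03,0,0,0,0],[0,0,-0.03,0,0,0,0],[0,0,-0.03,0,0,0,0],[0,0,0,0,0,0,0],[0,0,0,0,0,0,0]]'|grep -E 'pos|ft_f'
python3 - <<'E'
from rig import camera
import cv2
c=camera('scene');cv2.imwrite('pics/s5.png',cv2.convertScaleAbs(cv2.resize(c['frame'][130:340,120:400,::-1],None,fx=2.5,fy=2.5),alpha=1.4))
E
```

```text
eef_pos: [511.4, -32.3, 129.4]
ft_force: [-16.7, -6.9, 24.7]
eef_pos: [449.7, -112.9, 230.6]
ft_force: [0.3, -0.1, -0.2]
```

View pics/s5.png

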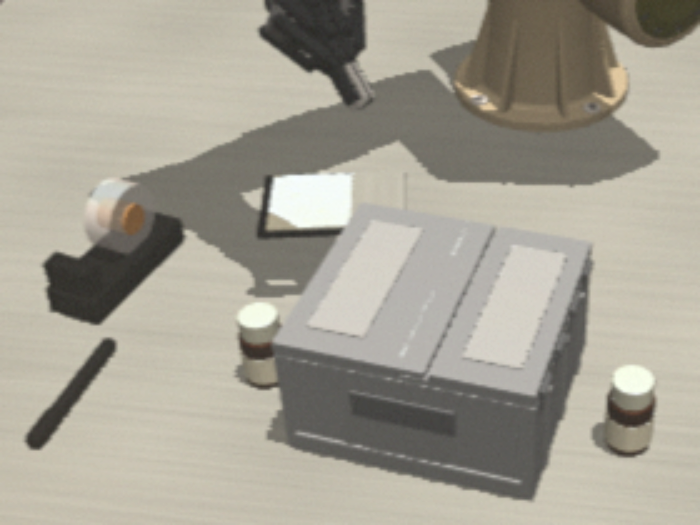

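Both leaves lie level, with the flange lapped over the step (seam from crop 490,230 to 430,375). Both bottles stand and the arm is clear, so I'll hand in.

```bash
python3 -c "
from rig import job_done
print(job_done())"
```

```text
the job is handed in; nothing more can be done
None
```

I shut the stepped leaf first and then the flanged leaf over it, both pressed to their hard stops, and handed the job in; in the last picture both lay level, nothing in view had moved (bottle_c and the scanner were out of frame) and the arm was clear, but the hand-in returned no verdict.

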